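Charge the mill jar with grinding media

TASK

Use the hand scoop to take grinding pieces out of the green trough, whose far end lies under the kiln shelf, and tip at least three of them into the blue mill jar; every other piece must end up in the trough or in the jar, none lying elsewhere. Touch the pieces only with the scoop, do not ram it into the trough or shelf, leave the jar standing in its place and the glaze jar and the small bowl alone. When done, lay the empty scoop back on the cork pad, right way up with its bowl flat on the cork, and let go.

Things in the scene. Friction and masses are not known exactly. Their poses are not given: they have to be found in the camera images.
- scoop: aluminium hand scoop, about 240 g (varies), right way up on the cork pad. Origin: centre of the bowl's underside; x points out of the open front lip, z up. Bowl from x = -45 mm (back wall, 40 mm high) to +45 mm (lip); 94 mm wide outside, 90 mm inside; floor 2.5 mm thick; side walls 34 mm high (22 mm over the front 40 mm)
- scoop_grip (a point): middle of the scoop's wooden handle, at x = -95 mm, z = 62 mm in the scoop's frame, same axes. The handle is a bar parallel to x, from x = -55 to -140 mm, 18 mm wide in y and 24 mm tall
- scoop_lip (a point): middle of the scoop's front lip, at its underside (x = +45 mm, z = 0 in the scoop's frame)
- trough: green open trough, fixed to the bench, that holds the pieces. Origin on its underside, z up, x runs along it to its far end. Inside from x = -125 to +155 mm, 104 mm wide (y); walls 4 mm thick, 40 mm high over the bench (70 mm at the far end, x > 95 mm). Level floor 5 mm over the bench up to x = +95 mm, then a fixed 45 degree ramp up to the end wall. A kiln shelf roofs the far end
- ramp_foot (a point): middle of the line where the trough's level floor meets the 45 degree end ramp (x = +95 mm in the trough's frame, 5 mm over the bench). Pieces pushed up the ramp slide back down it
- trough_in (a point): point on the trough's inner floor above its origin (5 mm above the bench), same axes as the trough
- jar: blue ceramic mill jar, open on top, standing loose on the bench, about 950 g. Origin: centre of its underside, z up. 136 mm outer and 126 mm inner diameter, 90 mm tall, inner floor 8 mm up
- jar_rim (a point): centre of the mill jar's mouth, 90 mm above its underside
- pad: cork pad fixed to the bench, 240 mm (x) by 130 mm (y), 6 mm thick; rest place of the scoop. Origin: centre of its underside
- piece0: white alumina grinding piece: a stubby barrel 27 mm in diameter and 26 mm tall with broad 45 degree chamfers at both ends (13 mm end faces), smooth and slippery (friction about 0.25), 28 to 56 g. Origin at its centre, z along its axis. All six start standing in two rows of three, on the trough floor between x = 10 and 65 mm
- piece1: white alumina grinding piece: a stubby barrel 27 mm in diameter and 26 mm tall with broad 45 degree chamfers at both ends (13 mm end faces), smooth and slippery (friction about 0.25), 28 to 56 g. Origin at its centre, z along its axis. All six start standing in two rows of three, on the trough floor between x = 10 and 65 mm
- piece2: white alumina grinding piece: a stubby barrel 27 mm in diameter and 26 mm tall with broad 45 degree chamfers at both ends (13 mm end faces), smooth and slippery (friction about 0.25), 28 to 56 g. Origin at its centre, z along its axis. All six start standing in two rows of three, on the trough floor between x = 10 and 65 mm
- piece3: white alumina grinding piece: a stubby barrel 27 mm in diameter and 26 mm tall with broad 45 degree chamfers at both ends (13 mm end faces), smooth and slippery (friction about 0.25), 28 to 56 g. Origin at its centre, z along its axis. All six start standing in two rows of three, on the trough floor between x = 10 and 65 mm
- piece4: white alumina grinding piece: a stubby barrel 27 mm in diameter and 26 mm tall with broad 45 degree chamfers at both ends (13 mm end faces), smooth and slippery (friction about 0.25), 28 to 56 g. Origin at its centre, z along its axis. All six start standing in two rows of three, on the trough floor between x = 10 and 65 mm
- piece5: white alumina grinding piece: a stubby barrel 27 mm in diameter and 26 mm tall with broad 45 degree chamfers at both ends (13 mm end faces), smooth and slippery (friction about 0.25), 28 to 56 g. Origin at its centre, z along its axis. All six start standing in two rows of three, on the trough floor between x = 10 and 65 mm
- glaze_jar: bystander: closed amber glass jar, 70 mm diameter, 100 mm tall. Origin: centre of its underside
- test_bowl: bystander: terracotta bowl, 100 mm diameter, 45 mm tall. Origin: centre of its underside
Not all that is in view belongs to the job. What is shaped like the scoop but red is not meant.

How it is judged:
By the outcome, as a careful person would: the job done as asked, in the order asked, and still so for the second after the job is handed in, with the robot touching nothing.
It also fails if it takes over 64 s, if anything falls off the work surface, if the arm or the gripper's body presses on something with over 40 N, if the wrist force passes 120 N, or if a joint passes its speed limit or range.

ROBOT

A 6-joint arm with a two-finger parallel gripper is mounted at the origin on the work surface. World frame = base frame: x ahead of the robot, y to its left, z up, the work surface at z = 0. Lengths are in m, angles in rad, forces in N, time in s.
With the tool pointing down it reaches from about 0.4 to 0.825 m from the base axis. Payload 7 kg.
Tool frame: the origin (TCP) lies at the centre of the arm's flange, where the gripper is bolted on; the fingertips stand 178 mm ahead of it and the grasp point (between the pads) lies ahead of it (tcp_to_grasp is the z of the grasp point in the tool frame, in m); z points along the fingers, x is the direction in which the jaws open and shut, and the axes are right-handed (so a half turn about z gives the same grasp; the last joint's range is limited). The gripper opens to 88 mm and grips with 3 to 60 N. Pads are 19 mm wide; open, the fingers measure 130 mm over their backs; the gripper's body (78 mm by 193 mm) begins 47 mm behind the grasp point.
Start: joints at [1.562, 0.359, 0.012, 0, -1.224, -0.288], TCP at [0.197, 0.645, 0.405] pointing down, gripper open.
Joint ranges: [-3.07, 3.07], [-1.43, 2.12], [-1.02, 1.25], [-3.03, 1.67], [-3.05, -0], [-3.03, 3.03]. Speed limits (rad/s): [2.39, 2.39, 3.01, 3.14, 3.14, 3.14].

INTERFACE

Orientations are given as [roll, pitch, yaw] about the fixed x, y, z axes, in that order (R = Rz(yaw) Ry(pitch) Rx(roll)).
In Python, from station import get_state, grab_frame, job_done, tcp_to_grasp gives the robot as it stands.
- The arm moves only by the tool drive_tool, never from a script. Its argument "moves" is a list of rows, each a list of 7 numbers: the shift along the tool's x, y, z in mm, then the turn, a rotation vector about the tool's x, y, z in degrees, then the closure, from -1 (fully open) to 1 (shut), so that 0 is half open. In form: [[dx, dy, dz, ax, ay, az, claw], ...]. A call has 1 to 12 rows; each row is the pose to reach, as a shift and turn from the pose commanded when the call began, along the tool's axes at that moment; what a row does not reach only later rows make up. A row lasts 1/8 s, in which the tool goes at most 62.5 mm and 10.7 degrees, less where a joint would pass 70% of its speed; a pose out of reach is approached as far as the arm can. A call with a gripper value outside its range is refused whole. The fingers move at their own pace and stop on an object; "grip_force" is the grip in N (left out, the last holds). Time passes only in rows, so rows that repeat a pose let the fingers close. It gives the time, the measured TCP pose, the force and the opening at its end, in the units of the state.
- get_state(): the state, without advancing time (a new reading comes with each control period).
- grab_frame(name): name is "side" or "top" or "wrist"; returns a dict with "img" (384x512x3 uint8, red, green, blue), "range_z" (384x512 float32, m along the optical axis (not along the pixel's ray), 0 where there is no reading), "fovy" (degrees; the focal length in pixels is half the picture's height over the tangent of half this angle, whatever the lens; pixels are square), "cx", "cy" (the principal point, pixels), "rvec" (rotation vector, rad) and "tvec" (3), from world to camera coordinates, as OpenCV has them. Camera axes: x right, y down, z forward; pixel columns grow to the right and rows downward; lengths in m; the calibration is good to about 2 mm. A picture is of the moment at which its call begins.
- job_done(): hands the job in, once; it reports no verdict.
The state is a dict: "t": time; "q": joint angles; "qd": joint speeds; "joint_efforts": joint torques, N m; "eef_pos": TCP position; "ee_rot": TCP orientation; "force": force on the tool from outside, world axes, zero at the start; "moment": the same for the moment, N m; "width": finger opening in m.
Only numpy, scipy, OpenCV 4.12 (cv2) and the standard library are available. Lean on these libraries where they do the work, as an engineer would, in place of code of your own. Each camera call takes 0.05 s, during which the arm holds its last target. There are 200 camera calls.

## Working session

There is one attempt and no reset: what is moved stays moved. The work goes in short steps, Python scripts to look and compute and a tool call to move; the robot and the scene stay as the last step left them, time stands still between calls to the robot, and variables do not carry over. Pictures are saved under pics/ and viewed, about 8 in all and at most 12, crops included, and the job is handed in when it is done.

Besides the shell and the picture viewer there is one more tool, called after "Request:" in YAML: its name, and indented under it one key for each argument. drive_tool: Moves the arm, as the interface text tells. Its arguments: {"type":"object","properties":{"moves":{"type":"array"},"grip_force":{"type":"number"}},"required":["moves"]}

```bash
mkdir -p pics; ls; cat > h.py <<'E'
import numpy as np, cv2
from scipy.spatial.transform import Rotation as Ro
from station import get_state, grab_frame, job_done, tcp_to_grasp
def cam(f):
    R=cv2.Rodrigues(np.array(f["rvec"],float))[0]; t=np.array(f["tvec"],float).ravel()
    return 192/np.tan(np.radians(f["fovy"])/2),R,t
def cloud(f):
    F,R,t=cam(f); z=f["range_z"]; v,u=np.mgrid[:384,:512]
    P=np.stack([(u-f["cx"])/F*z,(v-f["cy"])/F*z,z],-1)
    return (P-t)@R      # world points HxWx3
def ray(f,u,v,h):
    F,R,t=cam(f); d=R.T@np.array([(u-f["cx"])/F,(v-f["cy"])/F,1]); c=-R.T@t
    return c+d*(h-c[2])/d[2]
def save(f,n): cv2.imwrite("pics/"+n,f["img"][:,:,::-1])
E
python3 - <<'E'
from h import *
import numpy as np
np.set_printoptions(precision=4,suppress=True)
s=get_state();print(s,tcp_to_grasp)
ims=[]
for n in("top","side"):
    f=grab_frame(n);np.savez(n+"0.npz",**f)
    F,R,t=cam(f);print(n,F,-R.T@t,R[2],f["cx"],f["cy"])
    save(f,n+"0.png")
E
```

```text
pics
{'t': 0.0, 'q': array([ 1.5621,  0.3594,  0.0111, -0.0004, -1.2241, -0.2881]), 'qd': array([ 0.0007,  0.0009, -0.0002, -0.    ,  0.0002,  0.002 ]), 'joint_efforts': array([ -0.0013, -58.2711,  29.3064,   6.9976,   0.0073,  -0.0002]), 'eef_pos': array([0.1973, 0.6453, 0.4037]), 'ee_rot': array([-3.1415, -0.0017, -1.8677]), 'force': array([-1.5134, -0.201 ,  0.5909]), 'moment': array([-0.0898,  0.0418,  0.0314]), 'width': 0.08771503740631965} 0.1593
top 391.67126746153514 [ 0.3957 -0.0689  1.1134] [ 0.1597  0.0093 -0.9871] 259.69463746094425 184.10119727998546
side 355.346153535132 [ 0.0044 -0.9247  0.7928] [ 0.4452  0.6983 -0.5605] 254.82282723380683 187.08303124365486
```

View pics/top0.png

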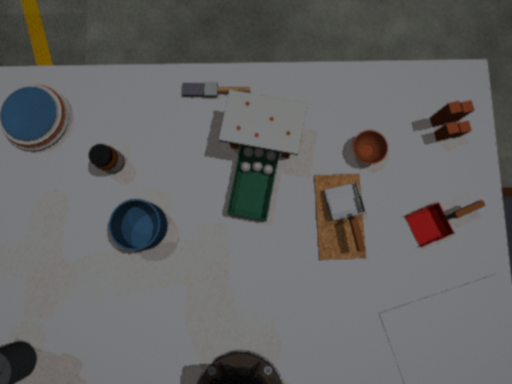

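View pics/side0.png

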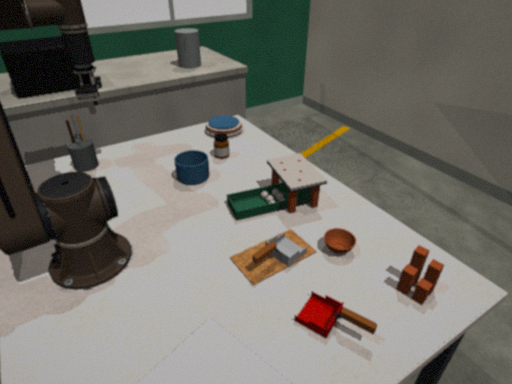

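The top view shows the aluminium scoop on the cork at about (345,203), with its handle towards (352,245). The red one at (432,223) is the decoy. The open blue jar is at (137,225); the blue plate stack at (35,115) isn't the jar. The trough is at (258,180) with the shelf above it, the bowl at (370,148) and the glaze jar at (103,157). Next I measure these.

```bash
python3 - <<'E'
from h import *
np.set_printoptions(precision=4,suppress=True)
f=dict(np.load("top0.npz"));P=cloud(f);hsv=cv2.cvtColor(f["img"],cv2.COLOR_RGB2HSV);h,s,v=cv2.split(hsv)
Z=P[...,2];X=P[...,0];Y=P[...,1]
def box(a,b,c,d): m=np.zeros((384,512),bool);m[b:d,a:c]=1;return m
def rect(n,m):
    p=P[m];c,wh,a=cv2.minAreaRect((p[:,:2]*1000).astype(np.float32));print(n,m.sum(),"c",c,"wh",wh,"a",a,"z med",np.median(p[:,2]),p[:,2].min(),p[:,2].max())
print("table z",np.median(Z[box(20,230,100,330)]))
g=(h>55)&(h<95)&(s>80)
rect("trough rim",g&(Z>.033)&(Z<.05)&box(215,140,290,230))
rect("trough floor",g&(Z<.012)&box(215,140,290,230))
rect("shelf",box(205,80,320,170)&(Z>.09)&(s<70))
print("shelf z",np.percentile(Z[box(230,105,295,140)],[1,50,99]))
cork=box(305,165,375,265)
rect("pad",cork&(h>8)&(h<25)&(s>80)&(Z<.02)&(Z>0))
rect("handle",cork&(Z>.068)&(Z<.1))
rect("bowl",cork&(s<60)&(Z>.004)&(Z<.055))
rect("scoopwalls",cork&(s<60)&(Z>.022)&(Z<.055))
j=box(95,185,180,260)
rect("jar rim",j&(Z>.083)&(Z<.1)&(h>95)&(h<125)&(s>60))
rect("jarall",j&(Z>.03)&(h>95)&(h<125)&(s>60))
rect("glaze",box(80,135,130,180)&(Z>.09)); rect("bowl2",box(345,120,395,170)&(Z>.035)&(Z<.06))
w=box(235,140,285,175)&(s<80)&(v>110)&(Z<.05)
n,l,st,ce=cv2.connectedComponentsWithStats(w.astype(np.uint8))
for i in range(1,n):
  if st[i,4]>8: print("piece",ce[i],st[i,4],ray(f,*ce[i],.031))
c=f["img"][150:270,205:385,::-1];cv2.imwrite("pics/crop0.png",cv2.resize(c,None,fx=4,fy=4,interpolation=cv2.INTER_CUBIC))
E
```

```text
table z -0.0006540867543836057
trough rim 147 c (573.9547119140625, -39.127342224121094) wh (107.86788940429688, 194.08163452148438) a 78.65045166015625 z med 0.03882035507775373 0.03321731210446585 0.04489262198592433
trough floor 1873 c (582.0635986328125, -40.094398498535156) wh (104.1512451171875, 198.26315307617188) a 78.75579833984375 z med 0.004383338996190272 -0.0027179491915775866 0.011897089961339223
shelf 4175 c (599.9358520507812, -44.367034912109375) wh (210.09661865234375, 391.03057861328125) a 78.77420043945312 z med 0.12562053782624982 0.10919602097110717 1.1133760613053694
shelf z [0.1214 0.1256 0.1302]
pad 2394 c (482.8356018066406, -281.9315490722656) wh (237.7874755859375, 129.4698944091797) a 1.9359887838363647 z med 0.005203507799358254 9.891806848695284e-06 0.01741405769701737
handle 247 c (426.408447265625, -313.1563415527344) wh (84.1541748046875, 18.667333602905273) a 12.41516399383545 z med 0.07848595912251584 0.0681202571272726 0.08315008605808377
bowl 1172 c (487.7911682128906, -281.6416015625) wh (191.55792236328125, 282.2621154785156) a 88.3884124755859
[... 482 characters left out ...]
9140625) wh (133.43499755859375, 405.22808837890625) a 0.6284598708152771 z med 0.0726139989942372 0.0300207176799843 1.1133760613053694
glaze 434 c (515.8778686523438, 171.19235229492188) wh (533.62451171875, 60.146400451660156) a 56.98784255981445 z med 0.09953337065843655 0.09001830997378993 1.1133760613053694
bowl2 250 c (671.0409545898438, -367.45758056640625) wh (96.30513000488281, 98.33716583251953) a 44.004844665527344 z med 0.042784799372625984 0.03504954018009379 0.049111661804972104
piece [280.899  168.0101] 99 [ 0.6161 -0.1188  0.031 ]
piece [245.5 165.5] 12 [ 0.6245 -0.0191  0.031 ]
piece [257.4 165. ] 10 [ 0.6255 -0.0527  0.031 ]
piece [268.2 168. ] 10 [ 0.6165 -0.0831  0.031 ]
```

View pics/crop0.png

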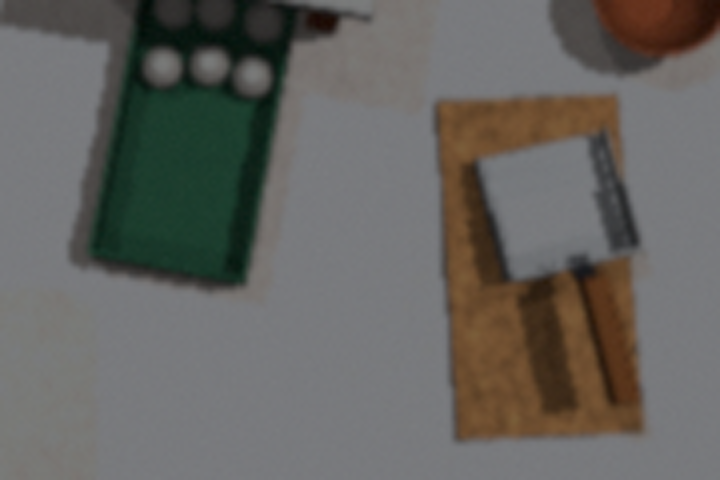

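The crop confirms the choice: bare metal bowl on cork with a wooden handle at crop (610,330), lip pointing up-left. The numbers agree with the given sizes: handle 84x18.7 mm, pad 238x129 mm, jar rim 133 mm at z=0.089. I'll now plan the approach.

```bash
cat >> h.py <<'E'
np.set_printoptions(precision=4,suppress=True)
GX,GZ=-0.085,0.062
TY=-11.25; TO=np.array([.606,-.0453,0])          # trough yaw, origin
M=np.array([[0,1,0],[1,0,0],[0,0,-1.]])
def scoop(o,yaw,up=0):   # scoop origin, yaw, lip-up deg -> TCP pose
    R=Ro.from_euler("ZY",[yaw,-up],degrees=True).as_matrix()
    return np.array(o)+R@[GX,0,GZ+tcp_to_grasp],R@M
def lip(l,yaw,up=0):     # same, from lip point
    R=Ro.from_euler("ZY",[yaw,-up],degrees=True).as_matrix()
    return scoop(np.array(l)-R@[.045,0,0],yaw,up)
def tr(x,y=0,z=0.005):   # trough coords -> world
    c,s=np.cos(np.radians(TY)),np.sin(np.radians(TY)); return TO+[c*x-s*y,s*x+c*y,z]
def cur():
    s=get_state(); return s,np.array(s["eef_pos"]),Ro.from_euler("xyz",s["ee_rot"]).as_matrix()
def rel(T,base=None):
    if base is None: _,p,R=cur()
    else: p,R=base
    d=R.T@(T[0]-p)*1000; a=np.degrees(Ro.from_matrix(R.T@T[1]).as_rotvec())
    print("d",d.round(1),"rot",a.round(1),"|d|",np.linalg.norm(d).round(),"|a|",np.linalg.norm(a).round(),"tcp",T[0].round(3))
E
python3 - <<'E'
from h import *
f=dict(np.load("top0.npz"))
for u,v in((222,147),(300,155),(304,99),(228,90)): 
    p=ray(f,u,v,.1256)-TO; a=np.radians(-TY); print("shelf corner trough xy",np.cos(a)*p[0]-np.sin(a)*p[1],np.sin(a)*p[0]+np.cos(a)*p[1])
O=np.array([.5215,-.293,.006])
A=scoop(O+[0,0,.09],12); W=(np.array([.52,.25,.40]),Ro.from_euler("xyz",[180,0,145-180-112+0],degrees=True).as_matrix())
rel(W);rel(A,W);rel(scoop(O,12),A);rel(A)
E
```

```text
shelf corner trough xy 0.031186997400826175 0.09053095938792236
shelf corner trough xy 0.047300431218956426 -0.11203268232796615
shelf corner trough xy 0.19888295394884759 -0.09663510961053431
shelf corner trough xy 0.1869673133195294 0.10618854195812485
d [ 283.6 -424.2    4.3] rot [-0.  -0.1 40. ] |d| 510.0 |a| 40.0 tcp [0.52 0.25 0.4 ]
d [ 373.8 -425.8   82.7] rot [  0.  -0. 111.] |d| 573.0 |a| 111.0 tcp [ 0.438 -0.311  0.317]
d [ 0.  0. 90.] rot [0. 0. 0.] |d| 90.0 |a| 0.0 tcp [ 0.438 -0.311  0.227]
d [ 843.5 -510.1   87.8] rot [ -0.1  -0.  151. ] |d| 990.0 |a| 151.0 tcp [ 0.438 -0.311  0.317]
```

Request:
drive_tool:
  moves:
    - [30,-45,0,0,0,4,-1]
    - [80,-120,0,0,0,11,-1]
    - [112,-168,4,0,0,16,-1]
    - [144,-216,4,0,0,20,-1]
    - [176,-264,4,0,0,25,-1]
    - [208,-312,4,0,0,30,-1]
    - [240,-360,4,0,0,34,-1]
    - [272,-408,4,0,0,38,-1]
    - [284,-424,4,0,0,40,-1]
  grip_force: 60

```text
t: 1.23
eef_pos: [0.5212, 0.2472, 0.4002]
ee_rot: [-3.141, -0.001, -2.57]
force: [-0.0, -0.4, 0.0]
width: 0.0881
```

Request:
drive_tool:
  moves:
    - [34,-39,8,0,0,10,-1]
    - [68,-78,16,0,0,20,-1]
    - [102,-117,23,0,0,30,-1]
    - [136,-156,30,0,0,40,-1]
    - [170,-195,38,0,0,50,-1]
    - [204,-234,45,0,0,60,-1]
    - [238,-273,53,0,0,70,-1]
    - [272,-312,60,0,0,80,-1]
    - [306,-351,68,0,0,90,-1]
    - [340,-390,75,0,0,100,-1]
    - [374,-426,83,0,0,110,-1]
    - [374,-426,83,0,0,111,-1]

```text
t: 2.72
eef_pos: [0.4372, -0.3132, 0.3164]
ee_rot: [-3.14, -0.001, 1.774]
force: [-0.4, 0.4, 0.3]
width: 0.0879
```

```bash
python3 - <<'E'
from h import *
s,p,R=cur();print(s["t"],p,np.degrees(s["ee_rot"]),s["q"],s["force"])
O=np.array([.5215,-.293,.006])
rel(scoop(O+[0,0,.09],12));rel(scoop(O,12))
f=grab_frame("wrist");save(f,"wrist1.png")
# handle: top at z~.08
P=cloud(f);Z=P[...,2];m=(Z>.07)&(Z<.09)&(np.hypot(P[...,0]-.43,P[...,1]+.31)<.08)
q=P[m];print(len(q),Z[m].mean() if len(q) else 0, cv2.minAreaRect((q[:,:2]*1000).astype(np.float32)) if len(q) else 0)
E
```

```text
2.725 [ 0.4372 -0.3132  0.3164] [-179.8812   -0.0627  101.6416] [-0.257   0.2119 -0.4115 -0.0001 -0.9498 -1.1105] [-0.4117  0.3684  0.3004]
d [ 2.3  1.7 -0.9] rot [-0.1 -0.1 -0.4] |d| 3.0 |a| 0.0 tcp [ 0.438 -0.311  0.317]
d [ 2.2  1.8 89.1] rot [-0.1 -0.1 -0.4] |d| 89.0 |a| 0.0 tcp [ 0.438 -0.311  0.227]
2113 0.08052779835237146 ((424.31671142578125, -314.65618896484375), (84.02690124511719, 17.709247589111328), 11.636748313903809)
```

Request:
drive_tool:
  moves:
    - [2,1,30,0,0,0,-1]
    - [2,1,60,0,0,0,-1]
    - [2,1,80,0,0,0,-1]
    - [2,1,89,0,0,0,-1]
    - [2,1,89,0,0,0,0]
    - [2,1,89,0,0,0,1]
    - [2,1,89,0,0,0,1]
    - [2,1,89,0,0,0,1]
    - [2,1,89,0,0,0,1]
    - [2,1,89,0,0,0,1]
  grip_force: 60

```text
t: 4.03
eef_pos: [0.4387, -0.309, 0.2288]
ee_rot: [3.141, 0.0, 1.78]
force: [0.1, 0.0, 0.7]
width: 0.033
```

Request:
drive_tool:
  moves:
    - [0,0,-5,0,0,0,1]
    - [0,0,-20,0,0,0,1]
    - [0,0,-50,0,0,0,1]
    - [0,0,-75,0,0,0,1]
    - [0,0,-80,0,0,0,1]
    - [0,0,-80,0,0,0,1]

```text
t: 4.78
eef_pos: [0.4384, -0.3088, 0.3086]
ee_rot: [3.141, -0.0, 1.78]
force: [0.5, 0.4, -3.6]
width: 0.0176
```

```bash
python3 - <<'E'
from h import *
s,p,R=cur();print(s["t"],p,np.degrees(s["ee_rot"]),s["force"],s["moment"],s["width"])
a=grab_frame("side");b=grab_frame("wrist")
cv2.imwrite("pics/lift.png",np.hstack([cv2.resize(a["img"][170:320,180:380],(600,450)),cv2.resize(b["img"],(600,450))])[:,:,::-1][:, :800+400][:, ::1])
im=cv2.imread("pics/lift.png");cv2.imwrite("pics/lift.png",cv2.resize(im,(800,300)))
# scoop measured in top view
f=grab_frame("top");P=cloud(f);H,S,V=cv2.split(cv2.cvtColor(f["img"],cv2.COLOR_RGB2HSV))
m=np.zeros(H.shape,bool);m[160:265,300:390]=1
m&=(P[...,2]>.07)&(P[...,2]<.145)&(S<60)
q=P[m];print(len(q),q.mean(0),q.min(0),q.max(0))
A=np.c_[q[:,:2]-q[:,:2].mean(0),np.ones(len(q))]
E
```

```text
4.775 [ 0.4384 -0.3088  0.3086] [179.9848  -0.0162 101.9787] [ 0.4603  0.4107 -3.5748] [ 0.0468 -0.0171  0.051 ] 0.017611506690328668<stdin>:10: RuntimeWarning: Mean of empty slice.
  ret = um.true_divide(
Traceback (most recent call last):
ValueError: zero-size array to reduction operation minimum which has no identity
```

View pics/lift.png

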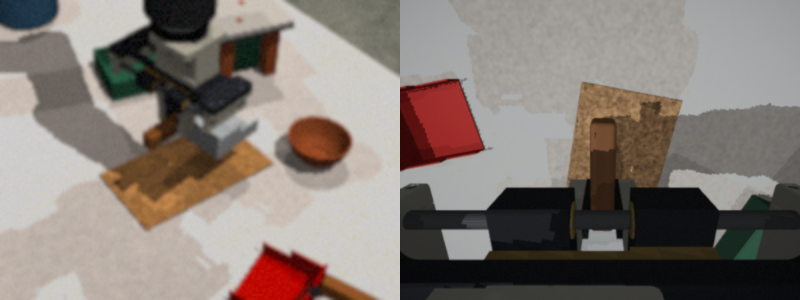

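The side view shows the scoop hanging roughly level and the wrist view shows the handle between the fingers. However, the fingers were still closing as I began the lift (33 mm open), so I'm measuring where the handle sits in the grip.

```bash
python3 - <<'E'
from h import *
s,p,R=cur();print(s["force"],s["width"])
f=grab_frame("wrist");P=cloud(f);H,S,V=cv2.split(cv2.cvtColor(f["img"],cv2.COLOR_RGB2HSV))
L=(P-p)@R   # tool frame
m=np.zeros(H.shape,bool);m[150:270,235:285]=1
m&=(L[...,2]>.10)&(L[...,2]<.2)&(abs(L[...,0])<.012)&(S>50)
q=L[m]*1000;print(len(q),q.min(0),q.max(0))
ok=(q[:,1]<-12); q=q[ok]
for lo in range(-60,0,8):
    k=(q[:,1]>=lo)&(q[:,1]<lo+8)
    if k.sum()>5: print(lo,k.sum(),np.percentile(q[k,2],[10,50,90]),np.median(q[k,0]))
print("expected top z",(tcp_to_grasp-.012)*1000,"handle end y",-140+85)
# side view: scoop metal lowest/cloud
f=grab_frame("side");P=cloud(f);H,S,V=cv2.split(cv2.cvtColor(f["img"],cv2.COLOR_RGB2HSV))
L=(P-p)@R*1000
m=(abs(L[...,0])<60)&(L[...,1]>30)&(L[...,1]<150)&(L[...,2]>150)&(L[...,2]<250);q=L[m]
print(len(q),np.percentile(q,[1,50,99],axis=0))
for lo in range(30,150,10):
    k=(q[:,1]>=lo)&(q[:,1]<lo+10)
    if k.sum()>3: print(lo,k.sum(),"z",np.percentile(q[k,2],[3,50,97]),"x",np.percentile(q[k,0],[3,97]))
E
```

```text
[-0.3968 -0.1836 -2.1546] 0.01743549526760165
4075 [-11.9148 -57.6916 132.896 ] [ 11.9095   8.4961 180.3845]
-60 532 [158.9628 160.4076 174.748 ] 0.6593390056015438
-52 510 [158.5388 159.3743 160.4315] 0.15051074094298517
-44 492 [158.5403 159.3097 160.579 ] 0.6688371030225605
-36 461 [158.5116 159.3947 160.4139] 0.14092071482831925
-28 444 [158.5771 159.3703 160.4473] 0.1385075640305024
-20 425 [158.5202 159.4153 160.6891] 0.13036747061405138
expected top z 147.29999999999998 handle end y -55
410 [[-50.8594  34.3128 194.6963]
 [-32.252   62.1501 224.1775]
 [ 27.396  126.1194 235.4975]]
30 155 z [194.9716 217.4383 234.0265] x [-48.5524   9.6512]
40 25 z [199.6182 212.831  231.6852] x [-50.3741 -44.3822]
50 19 z [201.714  218.6906 232.9795] x [-49.9231 -47.9513]
60 21 z [200.0314 215.6399 235.173 ] x [-50.2596 -47.9991]
70 45 z [201.6621 230.7292 234.873 ] x [-50.8745  26.5222]
80 34 z [203.3577 231.583  234.4664] x [-50.4468  30.6899]
90 32 z [214.4509 230.9202 233.757 ] x [-50.7358  -2.8027]
100 26 z [213.2086 230.9196 235.4596] x [-51.1854  -7.401 ]
110 31 z [213.1745 231.8488 235.1397] x [-50.7447  -8.8582]
120 22 z [215.4553 232.3752 234.8466] x [-49.6977  -4.762 ]
```

Handle top sits at tool z 159 mm and the bowl's underside at about 234 mm, level. So I'm gripping the upper part of the handle (scoop-frame z≈74, x≈-83), with about 19 mm of pad overlap. It is stable, so I'll update the model and go on to the trough.

```bash
sed -i 's/^GX,GZ=.*/GX,GZ=-0.083,0.074/' h.py; python3 - <<'E'
from h import *
f=dict(np.load("top0.npz"));a=np.radians(-TY)
for u,v in((245.5,165.5),(257.4,165),(268.2,168)):
    p=ray(f,u,v,.029)-TO; print("piece trough",(np.cos(a)*p[0]-np.sin(a)*p[1])*1e3,(np.sin(a)*p[0]+np.cos(a)*p[1])*1e3)
f=dict(np.load("side0.npz"));P=cloud(f)-TO;X=np.cos(a)*P[...,0]-np.sin(a)*P[...,1];Y=np.sin(a)*P[...,0]+np.cos(a)*P[...,1];Z=P[...,2]
m=(Y<-.085)&(Y>-.125)&(X>.02)&(X<.2)&(Z>.09)&(Z<.14);print("shelf side z",np.percentile(Z[m],[1,5,20,50,80,99]),"x",np.percentile(X[m],[1,99]))
A=lip(tr(-.012,0,.125),TY);B=lip(tr(-.012,0,.010),TY);rel(A);rel(B,A)
E
```

```text
piece trough 13.414339339740618 29.44342268502669
piece trough 21.013152924052143 -3.3666924340289293
piece trough 18.11881320758099 -34.95388915175218
shelf side z [0.091  0.1078 0.1141 0.1231 0.1249 0.127 ] x [0.0473 0.186 ]
d [278.3  89.9 -50.5] rot [-0.1 -0.  23.2] |d| 297.0 |a| 23.0 tcp [ 0.469 -0.018  0.358]
d [  0.   0. 115.] rot [0. 0. 0.] |d| 115.0 |a| 0.0 tcp [ 0.469 -0.018  0.243]
```

Request:
drive_tool:
  moves:
    - [10,3,-20,0,0,1,1]
    - [40,13,-50,0,0,4,1]
    - [80,26,-50,0,0,7,1]
    - [120,39,-50,0,0,10,1]
    - [160,52,-50,0,0,14,1]
    - [200,65,-50,0,0,17,1]
    - [240,77,-50,0,0,20,1]
    - [268,85,-50,0,0,23,1]
    - [278,88,-50,0,0,23.2,1]
    - [278,88,-50,0,0,23.2,1]
    - [278,88,-50,0,0,23.2,1]

```text
t: 6.4
eef_pos: [0.4669, -0.0194, 0.3584]
ee_rot: [-3.141, 0.0, 1.375]
force: [0.6, -0.6, -3.5]
width: 0.0175
```

```bash
python3 - <<'E'
from h import *
s,p,R=cur();print(s["t"],p,np.degrees(s["ee_rot"]),s["force"],s["width"])
rel(lip(tr(-.012,0,.010),TY))
f=grab_frame("top");save(f,"top2.png");P=cloud(f)
a=np.radians(-TY);Q=P-TO;X=np.cos(a)*Q[...,0]-np.sin(a)*Q[...,1];Y=np.sin(a)*Q[...,0]+np.cos(a)*Q[...,1];Z=P[...,2]
m=(X>-.08)&(X<.0)&(abs(Y)<.065)&(Z>.11)&(Z<.175)
for lo in range(-80,10,10):
    k=m&(X*1000>=lo)&(X*1000<lo+10)
    if k.sum()>5: print(lo,k.sum(),"y",np.percentile(Y[k],[2,98])*1e3,"z",np.percentile(Z[k],[3,50,97])*1e3)
E
```

```text
6.4 [ 0.4669 -0.0194  0.3584] [-179.969     0.022    78.7919] [ 0.6273 -0.6267 -3.4729] 0.017535437248289817
d [  1.7   1.6 115.1] rot [-0.  0.  0.] |d| 115.0 |a| 0.0 tcp [ 0.469 -0.018  0.243]
-80 9 y [-48.6017 -40.3047] z [124.0649 148.9734 158.6284]
-70 20 y [-48.6427 -35.2302] z [124.6882 127.3414 157.6699]
-60 23 y [-48.648 -33.777] z [123.3487 126.4109 149.7088]
-50 32 y [-47.6945 -28.9279] z [123.449  126.5487 144.0842]
-40 36 y [-48.7299 -24.6641] z [123.6262 127.0992 145.9054]
-30 47 y [-48.7981 -17.6357] z [123.1432 126.1532 145.3168]
-20 37 y [-47.5157 -12.5241] z [123.2546 126.0903 142.22  ]
```

Request:
drive_tool:
  moves:
    - [2,1,40,0,0,0,1]
    - [2,1,80,0,0,0,1]
    - [2,1,105,0,0,0,1]
    - [2,1,115,0,0,0,1]
    - [2,1,117,0,0,0,1]
    - [2,1,117,0,0,0,1]

```text
t: 7.2
eef_pos: [0.4688, -0.017, 0.2425]
ee_rot: [3.14, -0.001, 1.375]
force: [-0.2, 0.5, -2.4]
width: 0.0175
```

Request:
drive_tool:
  moves:
    - [0,0,1,0,0,0,1]
    - [0,0,1,0,0,0,1]

```text
t: 7.45
eef_pos: [0.4685, -0.0169, 0.2412]
ee_rot: [3.141, -0.001, 1.375]
force: [0.1, -0.5, -2.8]
width: 0.0177
```

Request:
drive_tool:
  moves:
    - [0,0,1,0,0,0,1]
    - [0,0,1,0,0,0,1]

```text
t: 7.7
eef_pos: [0.4683, -0.0169, 0.2397]
ee_rot: [3.142, -0.0, 1.375]
force: [0.1, 0.2, -1.9]
width: 0.0177
```

```bash
python3 - <<'E'
from h import *
s,p,R=cur();print(s["t"],s["force"],s["moment"])
base=(p,R)
for x,z,u in((.06,.006,0),(.091,.006,0),(.105,.020,8),(.115,.031,15),(.121,.038,20),(.118,.055,20),(.1,.065,16),(.02,.065,15),(-.02,.12,22)): rel(lip(tr(x,0,z),TY,u),base)
E
```

```text
7.7 [ 0.0837  0.2293 -1.9422] [ 0.0578 -0.0056  0.0124]
d [-1.  72.6  0.4] rot [ 0. -0.  0.] |d| 73.0 |a| 0.0 tcp [ 0.539 -0.032  0.239]
d [ -1.1 103.6   0.4] rot [ 0. -0.  0.] |d| 104.0 |a| 0.0 tcp [ 0.57  -0.038  0.239]
d [-1.1 86.3  6.5] rot [-8. -0.  0.] |d| 87.0 |a| 8.0 tcp [ 0.553 -0.035  0.233]
d [-1.  71.5 16.5] rot [-15.  -0.   0.] |d| 73.0 |a| 15.0 tcp [ 0.538 -0.032  0.223]
d [-1.  61.5 26.2] rot [-20.  -0.   0.] |d| 67.0 |a| 20.0 tcp [ 0.528 -0.03   0.213]
d [-1.  58.5  9.2] rot [-20.  -0.   0.] |d| 59.0 |a| 20.0 tcp [ 0.526 -0.029  0.23 ]
d [ -1.   53.2 -14.3] rot [-16.  -0.   0.] |d| 55.0 |a| 16.0 tcp [ 0.52  -0.028  0.254]
d [ -1.  -23.5 -17.5] rot [-15.  -0.   0.] |d| 29.0 |a| 15.0 tcp [ 0.445 -0.013  0.257]
d [ -0.9 -85.5 -48.7] rot [-22.  -0.   0.] |d| 98.0 |a| 22.0 tcp [ 0.384 -0.001  0.288]
```

Request:
drive_tool:
  moves:
    - [-1,8,0,0,0,0,1]
    - [-1,18,0,0,0,0,1]
    - [-1,28,0,0,0,0,1]
    - [-1,38,0,0,0,0,1]
    - [-1,48,0,0,0,0,1]
    - [-1,58,0,0,0,0,1]
    - [-1,68,0,0,0,0,1]
    - [-1,76,0,0,0,0,1]

```text
t: 8.7
eef_pos: [0.543, -0.0329, 0.2395]
ee_rot: [-3.141, 0.0, 1.375]
force: [-1.9, 0.7, -2.3]
width: 0.0179
```

Request:
drive_tool:
  moves:
    - [0,8,0,0,0,0,1]
    - [0,16,0,0,0,0,1]
    - [0,22,0,0,0,0,1]
    - [0,26,0,0,0,0,1]
    - [0,26,0,0,0,0,1]

```text
t: 9.32
eef_pos: [0.5687, -0.0377, 0.2397]
ee_rot: [3.141, -0.0, 1.375]
force: [-0.1, 0.3, -4.0]
width: 0.0174
```

```bash
python3 - <<'E'
from h import *
s,p,R=cur();print(s["t"],s["force"],s["moment"],p)
a=grab_frame("side");b=grab_frame("top");np.savez("s3.npz",**a)
cv2.imwrite("pics/in3.png",np.hstack([cv2.resize(a["img"][150:240,215:335],(480,360),interpolation=3),cv2.resize(b["img"][90:230,210:310],(257,360),interpolation=3)])[:,:,::-1])
base=(p,R)
for x,z,u in((.091,.006,0),(.105,.020,8),(.115,.031,15),(.121,.038,20),(.118,.055,20),(.1,.065,16),(.02,.065,15)): rel(lip(tr(x,0,z),TY,u),base)
E
```

```text
9.325 [-0.1284  0.3145 -4.0399] [ 0.0458 -0.0273 -0.0476] [ 0.5687 -0.0377  0.2397]
d [-0.1  1.1  0.4] rot [ 0.1 -0.   0. ] |d| 1.0 |a| 0.0 tcp [ 0.57  -0.038  0.239]
d [ -0.1 -16.2   6.5] rot [-7.9 -0.   0. ] |d| 17.0 |a| 8.0 tcp [ 0.553 -0.035  0.233]
d [ -0.1 -31.   16.4] rot [-14.9  -0.    0. ] |d| 35.0 |a| 15.0 tcp [ 0.538 -0.032  0.223]
d [ -0.1 -41.   26.2] rot [-19.9  -0.    0. ] |d| 49.0 |a| 20.0 tcp [ 0.528 -0.03   0.213]
d [ -0.1 -44.    9.2] rot [-19.9  -0.    0. ] |d| 45.0 |a| 20.0 tcp [ 0.526 -0.029  0.23 ]
d [ -0.1 -49.3 -14.3] rot [-15.9  -0.    0. ] |d| 51.0 |a| 16.0 tcp [ 0.52  -0.028  0.254]
d [  -0.  -126.   -17.6] rot [-14.9  -0.    0. ] |d| 127.0 |a| 15.0 tcp [ 0.445 -0.013  0.257]
```

View pics/in3.png

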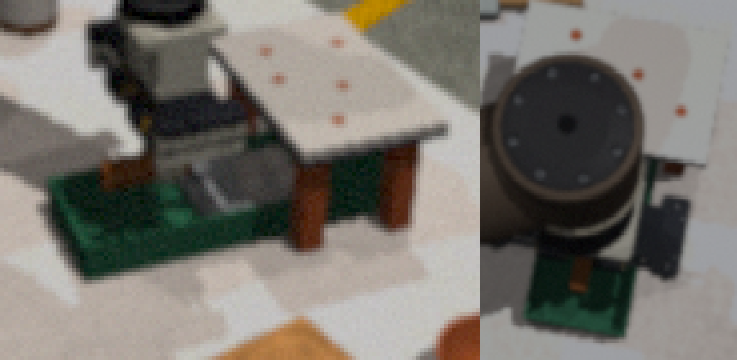

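The scoop is in the trough with its front under the shelf and no contact with the shelf; the pieces can't be seen in there. Next I move up along the ramp with the lip tilting up.

Request:
drive_tool:
  moves:
    - [0,-7,3,-4,0,0,1]
    - [0,-16,6,-8,0,0,1]
    - [0,-23,11,-12,0,0,1]
    - [0,-31,16,-15,0,0,1]
    - [0,-36,21,-17.5,0,0,1]
    - [0,-41,26,-20,0,0,1]
    - [0,-41,26,-20,0,0,1]
    - [0,-41,26,-20,0,0,1]
    - [0,-41,26,-20,0,0,1]

```text
t: 10.55
eef_pos: [0.5331, -0.0321, 0.2244]
ee_rot: [2.81, -0.003, 1.372]
force: [0.4, -0.1, -4.9]
width: 0.0176
```

Request:
drive_tool:
  moves:
    - [0,2,-4,0,0,0,1]
    - [0,3,-10,0,0,0,1]
    - [0,3,-17,0,0,0,1]
    - [0,3,-17,0,0,0,1]

```text
t: 11.05
eef_pos: [0.5309, -0.0298, 0.2418]
ee_rot: [2.809, -0.004, 1.375]
force: [0.4, 0.7, -5.5]
width: 0.0174
```

```bash
python3 - <<'E'
from h import *
s,p,R=cur();print(s["t"],s["force"],s["moment"],p,np.degrees(s["ee_rot"]))
base=(p,R)
for x,z,u in((.118,.055,20),(.1,.065,16),(.02,.065,15),(-.02,.12,25),(-.02,.16,25)): rel(lip(tr(x,0,z),TY,u),base)
E
```

```text
11.05 [ 0.4345  0.7265 -5.5149] [0.5702 1.8557 0.0863] [ 0.5309 -0.0298  0.2418] [160.9403  -0.2026  78.8067]
d [-0.6 -8.8  9. ] rot [-0.9 -0.2 -0. ] |d| 13.0 |a| 1.0 tcp [ 0.526 -0.029  0.23 ]
d [ -0.5  -6.1 -15. ] rot [ 3.1 -0.2 -0. ] |d| 16.0 |a| 3.0 tcp [ 0.52  -0.028  0.254]
d [ -0.4 -77.5 -43.1] rot [ 4.1 -0.2 -0. ] |d| 89.0 |a| 4.0 tcp [ 0.445 -0.013  0.257]
d [  -0.3 -137.7  -85.1] rot [-5.9 -0.2 -0. ] |d| 162.0 |a| 6.0 tcp [0.376 0.    0.277]
d [  -0.1 -124.6 -122.9] rot [-5.9 -0.2 -0. ] |d| 175.0 |a| 6.0 tcp [0.376 0.    0.317]
```

```bash
cat >> h.py <<'E'
def handle():
    s,p,R=cur();f=grab_frame("wrist");L=(cloud(f)-p)@R*1000
    S=cv2.cvtColor(f["img"],cv2.COLOR_RGB2HSV)[...,1]
    m=np.zeros(S.shape,bool);m[100:270,235:285]=1
    m&=(L[...,2]>100)&(L[...,2]<205)&(abs(L[...,0])<8)&(S>50)&(L[...,1]<-12)&(L[...,1]>-70)
    q=L[m]
    for lo in range(-62,-12,10):
        k=(q[:,1]>=lo)&(q[:,1]<lo+10)
        if k.sum()>5: print("handle",lo,k.sum(),np.percentile(q[k,2],[10,50,90]))
    return f
E
python3 - <<'E'
from h import *
s,p,R=cur();print(s["force"],s["moment"],s["q"],s["joint_efforts"])
f=handle();save(f,"w4.png")
E
```

```text
[ 0.4345  0.7265 -5.5149] [0.5702 1.8557 0.0863] [ 0.2741  0.205  -0.8998  0.7257 -0.2199 -2.7325] [ -0.0817 -39.5023  21.797    2.1004   0.3333   0.6068]
handle -62 507 [158.4784 160.0122 173.9071]
handle -52 574 [158.1406 158.9009 159.7193]
handle -42 528 [158.2298 159.0135 159.8519]
handle -32 513 [158.3717 159.1642 159.9007]
handle -22 477 [158.5438 159.2452 160.0268]
```

```bash
cat >> h.py <<'E'
def where():   # scoop lip in trough coords (mm), lip-up tilt
    s,p,R=cur();Rs=R@M.T;o=p-Rs@[GX,0,GZ+tcp_to_grasp];l=o+Rs@[.045,0,0]-TO;a=np.radians(-TY)
    print("t",s["t"],"lip",np.array([np.cos(a)*l[0]-np.sin(a)*l[1],np.sin(a)*l[0]+np.cos(a)*l[1],l[2]])*1e3,"world",l+TO,"up",np.degrees(np.arcsin(Rs[2,0])),"roll",np.degrees(np.arcsin(Rs[2,1])),"yaw",np.degrees(np.arctan2(Rs[1,0],Rs[0,0])),"F",s["force"],"q",s["q"])
    return p,R
E
python3 - <<'E'
from h import *
b=where()
for x,z,u in((.115,.068,16),(.10,.07,13),(.06,.072,12),(.02,.072,12),(-.02,.072,12),(-.04,.12,12),(-.04,.18,18)): rel(lip(tr(x,0,z),TY,u),b)
E
```

```text
t 11.1 lip [120.3178   1.1257  62.7226] world [ 0.7242 -0.0677  0.0627] up 19.037057134020262 roll 0.16427321628311475 yaw -11.213121381286939 F [-0.3574  0.1725 -4.6467] q [ 0.2731  0.2053 -0.9008  0.7282 -0.2191 -2.7333]
d [ -0.3   9.2 -13.2] rot [ 3.  -0.2  0. ] |d| 16.0 |a| 3.0 tcp [ 0.535 -0.031  0.257]
d [ -0.2   8.4 -25.7] rot [ 6.  -0.2  0. ] |d| 27.0 |a| 6.0 tcp [ 0.53  -0.03   0.269]
d [ -0.1 -24.4 -42.4] rot [ 7.  -0.2  0. ] |d| 49.0 |a| 7.0 tcp [ 0.494 -0.023  0.274]
d [ -0.1 -62.3 -55.4] rot [ 7.  -0.2  0. ] |d| 83.0 |a| 7.0 tcp [ 0.455 -0.015  0.274]
d [  -0.  -100.1  -68.5] rot [ 7.  -0.2  0. ] |d| 121.0 |a| 7.0 tcp [ 0.416 -0.008  0.274]
d [   0.2 -103.3 -120.4] rot [ 7.  -0.2  0. ] |d| 159.0 |a| 7.0 tcp [ 0.396 -0.004  0.322]
d [   0.3 -109.1 -165.4] rot [ 1.  -0.2  0. ] |d| 198.0 |a| 1.0 tcp [0.377 0.    0.362]
```

Request:
drive_tool:
  moves:
    - [0,5,-6,1.5,0,0,1]
    - [0,9,-13,3,0,0,1]
    - [0,9,-20,5,0,0,1]
    - [0,6,-27,6,0,0,1]
    - [0,-4,-33,7,0,0,1]
    - [0,-14,-38,7,0,0,1]
    - [0,-26,-43,7,0,0,1]
    - [0,-38,-47,7,0,0,1]
    - [0,-50,-51,7,0,0,1]
    - [0,-62,-55,7,0,0,1]
    - [0,-74,-59,7,0,0,1]
    - [0,-78,-60,7,0,0,1]

```text
t: 12.6
eef_pos: [0.4378, -0.0131, 0.2726]
ee_rot: [2.932, -0.002, 1.377]
force: [0.3, -0.6, -5.8]
width: 0.0175
```

```bash
python3 - <<'E'
from h import *
b=where();handle()
for x,z,u in((-.02,.072,12),(-.03,.12,12),(-.03,.18,18),(-.03,.22,20)): rel(lip(tr(x,0,z),TY,u),b)
a=grab_frame("side");t=grab_frame("top")
cv2.imwrite("pics/out5.png",np.hstack([cv2.resize(a["img"][130:250,205:345],(560,480),interpolation=3),cv2.resize(t["img"][90:230,210:290],(240,420),interpolation=3)[:,:].copy() if 0 else cv2.resize(t["img"][90:230,210:280],(240,480),interpolation=3)])[:,:,::-1])
E
```

```text
t 12.6 lip [ 2.4115 -0.4342 71.033 ] world [ 0.6083 -0.0462  0.071 ] up 11.99847106467536 roll 0.0894712067353954 yaw -11.119298978764311 F [ 0.325  -0.6293 -5.7778] q [ 0.4726  0.039  -0.8581  0.2583 -0.5217 -2.4518]
handle -62 508 [158.3455 159.9289 173.7051]
handle -52 573 [158.0011 158.8118 159.5935]
handle -42 538 [158.1549 158.9781 159.7175]
handle -32 503 [158.3013 159.1194 159.874 ]
handle -22 474 [158.5106 159.2728 160.0636]
d [  1.3 -21.7  -5.6] rot [-0.  -0.1  0.1] |d| 22.0 |a| 0.0 tcp [ 0.416 -0.008  0.274]
d [  1.4 -21.5 -54.6] rot [-0.  -0.1  0.1] |d| 59.0 |a| 0.0 tcp [ 0.406 -0.006  0.322]
d [  1.5 -32.7 -98.7] rot [-6.  -0.1  0.1] |d| 104.0 |a| 6.0 tcp [ 0.386 -0.002  0.362]
d [   1.5  -32.  -132.4] rot [-8.  -0.1  0.1] |d| 136.0 |a| 8.0 tcp [ 0.38  -0.     0.395]
```

View pics/out5.png

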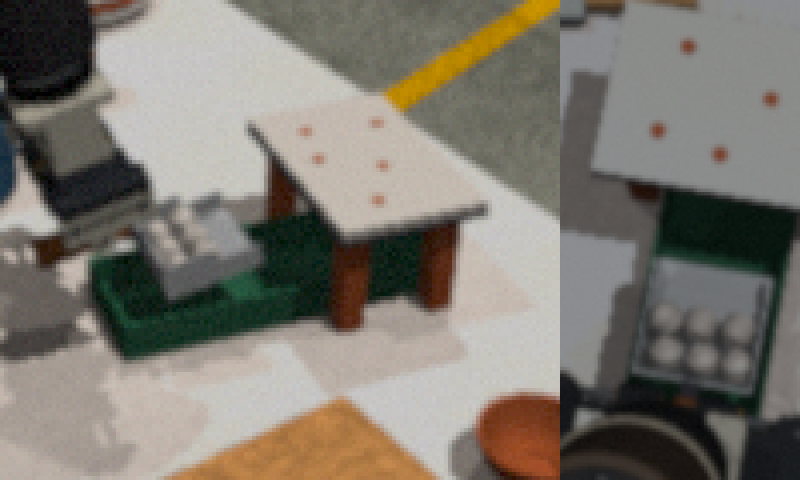

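All six pieces are in the scoop (top crop at about (660–740, 320–360)) and the trough looks empty. Now I raise it and carry it to the jar.

```bash
cat >> h.py <<'E'
JAR=np.array([.4584,.2694,0])
def jl(off,z,yaw,up): a=np.radians(yaw);return lip(JAR+[off*np.cos(a),off*np.sin(a),z],yaw,up)
E
python3 - <<'E'
from h import *
b=where()
U=lip(tr(.002,0,.16),TY,12);rel(U,b)
for f in (.25,.5,.75,1):
    yaw=TY+f*(38-TY); l0=tr(.002,0,.16);l1=JAR+[.05*np.cos(np.radians(38)),.05*np.sin(np.radians(38)),.17]
    T=lip(l0*(1-f)+l1*f+[.03*np.sin(np.pi*f),0,0],yaw,12-5*f);rel(T,U);print(np.hypot(*T[0][:2]))
E
```

```text
t 12.75 lip [ 3.5043 -0.0398 71.2927] world [ 0.6094 -0.046   0.0713] up 12.028393167036441 roll 0.102836778109192 yaw -11.114588272046763 F [-0.0944 -0.3441 -5.6299] q [ 0.4716  0.0404 -0.8561  0.2583 -0.5215 -2.4507]
d [  1.   17.1 -87.1] rot [ 0.  -0.1  0.1] |d| 89.0 |a| 0.0 tcp [ 0.438 -0.012  0.362]
d [ 47.5 -13.1  -9.2] rot [  1.2   2.4 -12.1] |d| 50.0 |a| 12.0 tcp [0.432 0.038 0.368]
0.43402904893524397
d [ 96.1 -31.1 -19.3] rot [  2.5   4.6 -24.2] |d| 103.0 |a| 25.0 tcp [0.423 0.089 0.374]
0.43189753193981045
d [146.2 -59.9 -31.6] rot [  3.6   6.5 -36.4] |d| 161.0 |a| 37.0 tcp [0.402 0.144 0.38 ]
0.4273282786357332
d [200.  -96.  -45.3] rot [  4.7   8.1 -48.6] |d| 226.0 |a| 49.0 tcp [0.375 0.204 0.386]
0.4273653192037473
```

Raising first, smoothly.

Request:
drive_tool:
  moves:
    - [0,1,-5,0,0,0,1]
    - [0,3,-17,0,0,0,1]
    - [0,6,-32,0,0,0,1]
    - [0,9,-48,0,0,0,1]
    - [0,13,-64,0,0,0,1]
    - [0,16,-79,0,0,0,1]
    - [0,17,-87,0,0,0,1]
    - [0,17,-87,0,0,0,1]

```text
t: 13.75
eef_pos: [0.4373, -0.013, 0.3616]
ee_rot: [2.932, -0.002, 1.376]
force: [0.3, 0.3, -6.2]
width: 0.0177
```

Request:
drive_tool:
  moves:
    - [10,-3,-2,0.2,0.5,-2.5,1]
    - [28,-8,-5,0.7,1.4,-7,1]
    - [48,-13,-9,1.2,2.4,-12,1]
    - [72,-21,-14,1.8,3.5,-18,1]
    - [96,-31,-19,2.5,4.6,-24,1]
    - [121,-45,-25,3,5.5,-30,1]
    - [146,-60,-31,3.6,6.5,-36,1]
    - [168,-74,-37,4.1,7.2,-41.5,1]
    - [186,-86,-42,4.4,7.7,-45.5,1]
    - [196,-94,-44,4.6,8,-48,1]
    - [200,-96,-45,4.7,8.1,-48.6,1]
    - [200,-96,-45,4.7,8.1,-48.6,1]

```text
t: 15.25
eef_pos: [0.3745, 0.2031, 0.3853]
ee_rot: [3.019, -0.0, 2.236]
force: [-0.2, -0.0, -5.0]
width: 0.0174
```

```bash
python3 - <<'E'
from h import *
b=where()
for o,z,u in((.05,.13,0),(0.01,.118,-8),(-.015,.112,-16),(-.028,.108,-26),(-.03,.108,-38),(-.03,.108,-50)): rel(jl(o,z,38,u),b)
f=grab_frame("top");P=cloud(f);Z=P[...,2];H,S,V=cv2.split(cv2.cvtColor(f["img"],cv2.COLOR_RGB2HSV))
m=np.zeros(H.shape,bool);m[185:260,95:180]=1;m&=(Z>.083)&(Z<.1)&(H>95)&(H<125)&(S>60)
q=P[m][:,:2]*1000
A=np.c_[2*q,np.ones(len(q))];c=np.linalg.lstsq(A,(q**2).sum(1),rcond=None)[0];print("jar fit",c[:2],np.sqrt(c[2]+c[0]**2+c[1]**2),len(q))
f0=dict(np.load("top0.npz"));P=cloud(f0);Z=P[...,2];H,S,V=cv2.split(cv2.cvtColor(f0["img"],cv2.COLOR_RGB2HSV))
m=np.zeros(H.shape,bool);m[185:260,95:180]=1;m&=(Z>.083)&(Z<.1)&(H>95)&(H<125)&(S>60)
q=P[m][:,:2]*1000
A=np.c_[2*q,np.ones(len(q))];c=np.linalg.lstsq(A,(q**2).sum(1),rcond=None)[0];print("jar fit0",c[:2],np.sqrt(c[2]+c[0]**2+c[1]**2),len(q))
E
```

```text
t 15.25 lip [-174.332   316.5322  169.4049] world [0.4968 0.2992 0.1694] up 7.008358848770572 roll 0.021125628435896122 yaw 38.120846095406 F [-0.1599 -0.0145 -4.9706] q [ 0.9834 -0.0967 -0.595   0.0463 -0.9566 -1.9133]
d [ 0.5 26.  25.4] rot [ 7.  -0.   0.1] |d| 36.0 |a| 7.0 tcp [0.397 0.221 0.363]
d [ 0.5 20.2 21.1] rot [15.  -0.   0.1] |d| 29.0 |a| 15.0 tcp [0.392 0.218 0.367]
d [ 0.5 31.3 17.7] rot [23.  -0.   0.1] |d| 36.0 |a| 23.0 tcp [0.4   0.224 0.372]
d [ 0.4 64.3 19.5] rot [33.  -0.   0.1] |d| 67.0 |a| 33.0 tcp [0.426 0.244 0.374]
d [  0.3 117.   29.2] rot [45.   0.   0.1] |d| 121.0 |a| 45.0 tcp [0.468 0.277 0.371]
d [  0.2 168.5  50.3] rot [57.   0.   0.1] |d| 176.0 |a| 57.0 tcp [0.511 0.31  0.356]
jar fit [461.7197 268.132 ] 61.48838231061845 64
jar fit0 [458.3872 270.1982] 64.97306435283409 332
```

Request:
drive_tool:
  moves:
    - [0,8,8,2,0,0,1]
    - [0,20,19,5,0,0,1]
    - [0,25,24,8,0,0,1]
    - [0,22,22,12,0,0,1]
    - [0,20,21,15,0,0,1]
    - [0,25,19,19,0,0,1]
    - [0,31,18,23,0,0,1]
    - [0,44,18,27,0,0,1]
    - [0,60,19,32,0,0,1]
    - [0,64,19,33,0,0,1]
    - [0,64,19,33,0,0,1]
    - [0,64,19,33,0,0,1]

```text
t: 16.8
eef_pos: [0.4262, 0.2435, 0.3748]
ee_rot: [-2.69, -0.001, 2.236]
force: [-0.3, -1.1, -3.4]
width: 0.0175
```

```bash
python3 - <<'E'
from h import *
b=where()
for o,z,u in((-.03,.108,-32),(-.03,.108,-38),(-.03,.108,-44),(-.03,.108,-50)): rel(jl(o,z,38,u),b)
a=grab_frame("side");t=grab_frame("top")
cv2.imwrite("pics/pour6.png",np.hstack([cv2.resize(a["img"][110:220,130:260],(425,360),interpolation=3),cv2.resize(t["img"][170:270,90:190],(360,360),interpolation=3)])[:,:,::-1])
E
```

```text
t 16.8 lip [-224.1247  258.4316  109.0127] world [0.4366 0.2519 0.109 ] up -25.874006841068244 roll 0.04186584823961473 yaw 38.13651133520133 F [-0.345  -1.0888 -3.3669] q [ 0.878   0.2371 -0.2405 -0.093  -1.536  -1.7592]
d [  0.5  24.2 -10.5] rot [6.1 0.  0.1] |d| 26.0 |a| 6.0 tcp [0.447 0.26  0.374]
d [  0.5  50.5 -19.9] rot [12.1  0.   0.1] |d| 54.0 |a| 12.0 tcp [0.468 0.277 0.371]
d [  0.4  77.5 -26.4] rot [18.1  0.   0.1] |d| 82.0 |a| 18.0 tcp [0.49  0.294 0.365]
d [  0.4 105.1 -30.1] rot [24.1  0.   0.1] |d| 109.0 |a| 24.0 tcp [0.511 0.31  0.356]
```

View pics/pour6.png

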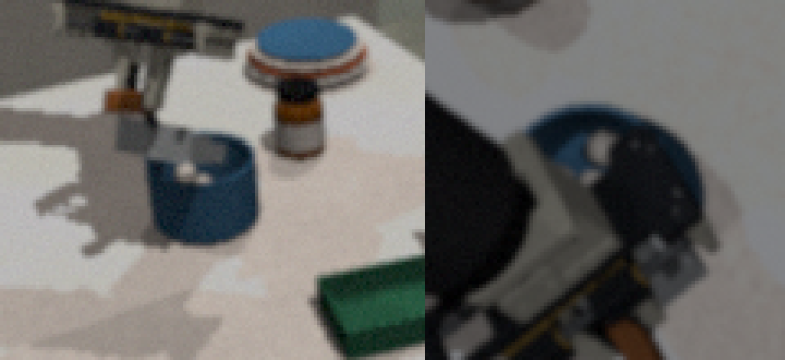

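The pieces are landing in the jar (white at (190,170) in the side crop and (597,150) in the top crop). I'll finish the tip.

Request:
drive_tool:
  moves:
    - [0,24,-10,6,0,0,1]
    - [0,50,-20,12,0,0,1]
    - [0,77,-26,18,0,0,1]
    - [0,96,-29,22,0,0,1]
    - [0,96,-29,22,0,0,1]
    - [0,96,-29,22,0,0,1]
    - [0,96,-29,22,0,0,1]

```text
t: 17.77
eef_pos: [0.5037, 0.3046, 0.3598]
ee_rot: [-2.307, -0.001, 2.236]
force: [0.3, 0.2, -2.2]
width: 0.0174
```

```bash
python3 - <<'E'
from h import *
b=where()
rel(jl(-.03,.2,38,-48),b);rel(jl(0.0,.2,38,-20),b);L=jl(.05,.2,38,0);rel(L,b)
O=np.array([.5207,-.2939,.006])
E
```

```text
t 17.775 lip [-225.3385  257.3505  108.3077] world [0.4352 0.2511 0.1083] up -47.81117707782683 roll 0.046312690910630075 yaw 38.19235432206982 F [ 0.2936  0.1692 -2.185 ] q [ 0.8296  0.5299  0.0809 -0.1309 -1.9466 -1.7291]
d [  0.2 -67.5 -61.7] rot [0.2 0.1 0.1] |d| 91.0 |a| 0.0 tcp [0.504 0.305 0.451]
d [   0.5 -142.1    3.2] rot [-27.8   0.    0.1] |d| 142.0 |a| 28.0 tcp [0.426 0.244 0.463]
d [   0.5 -145.3   50.9] rot [-47.8   0.    0.2] |d| 154.0 |a| 48.0 tcp [0.397 0.221 0.433]
```

Request:
drive_tool:
  moves:
    - [0,-15,-14,0,0,0,1]
    - [0,-40,-37,0,0,0,1]
    - [0,-67,-62,0,0,0,1]
    - [0,-94,-39,-9,0,0,1]
    - [0,-118,-18,-18,0,0,1]
    - [0,-142,3,-28,0,0,1]
    - [0,-144,26,-38,0,0,1]
    - [0,-145,51,-47.8,0,0,1]
    - [0,-145,51,-47.8,0,0,1]
    - [0,-145,51,-47.8,0,0,1]

```text
t: 19.02
eef_pos: [0.3977, 0.2212, 0.4335]
ee_rot: [-3.139, -0.001, 2.237]
force: [-0.3, 0.2, -2.6]
width: 0.0175
```

```bash
python3 - <<'E'
from h import *
b=where();handle()
O=np.array([.5207,-.2939,.006])
A=scoop(O+[-.005,.004,.16],12)   # hover
Wp=scoop(np.array([.59,-.02,.2]),25);rel(Wp,b);rel(A,Wp);print(A[0],Wp[0])
t=grab_frame("top");s=grab_frame("side")
cv2.imwrite("pics/after7.png",np.hstack([cv2.resize(t["img"][60:280,80:380],(600,440)),cv2.resize(s["img"][145:200,165:220],(200,440//1),interpolation=3)[:440]])[:,:,::-1])
E
```

```text
t 19.025 lip [-173.4561  317.6966  199.9689] world [0.4979 0.3001 0.2   ] up -0.12219588040341303 roll 0.04153684815131848 yaw 38.160324951673466 F [-0.3196  0.1997 -2.6464] q [ 0.942  -0.0323 -0.3993 -0.0014 -1.2056 -1.8463]
handle -62 503 [158.6034 160.1983 173.1368]
handle -52 579 [158.2392 159.0812 159.8632]
handle -42 538 [158.3314 159.139  159.9823]
handle -32 503 [158.4351 159.2073 160.0518]
handle -22 480 [158.4897 159.2099 160.0207]
d [-289.6  -78.7    0.2] rot [-0.1 -0.  13.2] |d| 300.0 |a| 13.0 tcp [ 0.515 -0.055  0.433]
d [-194.5 -179.3   34. ] rot [ 0.  0. 13.] |d| 267.0 |a| 13.0 tcp [ 0.435 -0.307  0.399]
[ 0.4345 -0.3072  0.3993] [ 0.5148 -0.0551  0.4333]
```

View pics/after7.png

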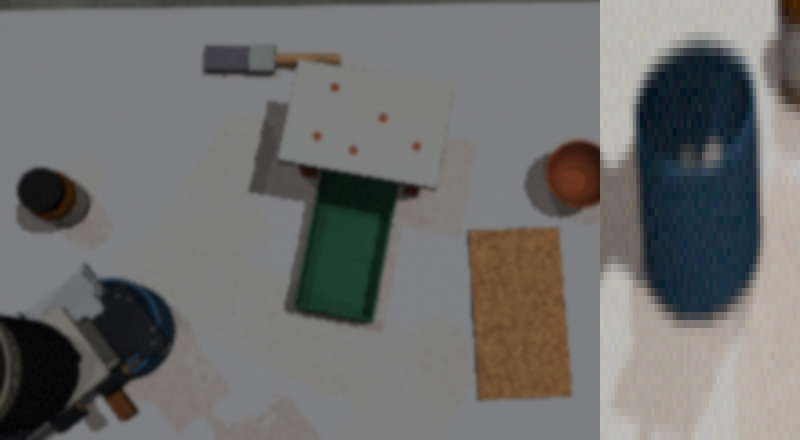

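The trough and bench are clear and the pieces show inside the jar. I'll put the scoop back centred on the pad at the pad's yaw (2°), because at its original place one bowl corner was right at the cork's edge.

```bash
python3 - <<'E'
from h import *
b=where()
Wp=scoop(np.array([.59,-.02,.2]),25);rel(Wp,b);A=scoop([.527,-.282,.106],2);rel(A,Wp);print(A[0])
E
```

```text
t 19.175 lip [-172.782   318.5913  198.8752] world [0.4987 0.3009 0.1989] up -0.18995830578004114 roll 0.027799355938543425 yaw 38.1220799590607 F [ 0.4946  0.5861 -2.943 ] q [ 0.9416 -0.0288 -0.3981 -0.0015 -1.2045 -1.8465]
d [-289.8  -79.9   -0.6] rot [-0.2 -0.  13.1] |d| 301.0 |a| 13.0 tcp [ 0.515 -0.055  0.433]
d [-178.4 -161.2   94. ] rot [ 0.  0. 23.] |d| 258.0 |a| 23.0 tcp [ 0.444 -0.285  0.339]
[ 0.4441 -0.2849  0.3393]
```

Request:
drive_tool:
  moves:
    - [-20,-5,0,0,0,1,1]
    - [-60,-16,0,0,0,3,1]
    - [-105,-28,0,0,0,5,1]
    - [-150,-41,0,0,0,7,1]
    - [-195,-53,0,0,0,9,1]
    - [-240,-65,0,0,0,11,1]
    - [-275,-75,0,0,0,12.5,1]
    - [-290,-79,0,0,0,13,1]
    - [-290,-79,0,0,0,13,1]

```text
t: 20.3
eef_pos: [0.5158, -0.0559, 0.4315]
ee_rot: [-3.137, -0.0, 2.008]
force: [-0.5, 0.5, -2.8]
width: 0.0177
```

```bash
python3 - <<'E'
from h import *
b=where()
A=scoop([.527,-.282,.106],2);rel(A,b);rel(scoop([.527,-.282,.009],2),A)
E
```

```text
t 20.3 lip [ 15.8783  47.1362 197.6504] world [ 0.6308 -0.0022  0.1977] up -0.26573337414238946 roll 0.019363728130298095 yaw 25.024432902251732 F [-0.4984  0.4738 -2.7779] q [ 0.2708  0.0839 -0.2844  0.0005 -1.2072 -1.405 ]
d [-177.2 -161.4   92.9] rot [-0.3  0.  23. ] |d| 257.0 |a| 23.0 tcp [ 0.444 -0.285  0.339]
d [ 0.  0. 97.] rot [0. 0. 0.] |d| 97.0 |a| 0.0 tcp [ 0.444 -0.285  0.242]
```

Request:
drive_tool:
  moves:
    - [-12,-11,4,0,0,2,1]
    - [-40,-36,12,0,0,5,1]
    - [-72,-66,25,0,0,9,1]
    - [-104,-95,45,0,0,13.5,1]
    - [-136,-124,65,0,0,18,1]
    - [-164,-149,83,0,0,21,1]
    - [-177,-161,93,-0.3,0,23,1]
    - [-177,-161,93,-0.3,0,23,1]
    - [-177,-161,93,-0.3,0,23,1]

```text
t: 21.42
eef_pos: [0.4445, -0.2835, 0.3403]
ee_rot: [3.138, 0.0, 1.609]
force: [0.7, 0.4, -2.3]
width: 0.0177
```

```bash
python3 - <<'E'
from h import *
b=where()
rel(scoop([.527,-.282,.009],2),b)
E
```

```text
t 21.425 lip [  13.4103 -235.3255  107.4281] world [ 0.5732 -0.2787  0.1074] up 0.19797777091861754 roll -0.023615596044387583 yaw 2.1841731725128453 F [ 0.7092  0.45   -2.2923] q [-0.1956  0.1688 -0.4047 -0.0005 -0.9938 -1.3368]
d [-1.3 -0.9 98. ] rot [0.2 0.  0.2] |d| 98.0 |a| 0.0 tcp [ 0.444 -0.285  0.242]
```

Request:
drive_tool:
  moves:
    - [-1,-1,30,0.2,0,0,1]
    - [-1,-1,60,0.2,0,0,1]
    - [-1,-1,85,0.2,0,0,1]
    - [-1,-1,96,0.2,0,0,1]
    - [-1,-1,98,0.2,0,0,1]
    - [-1,-1,98,0.2,0,0,1]

```text
t: 22.18
eef_pos: [0.444, -0.285, 0.2426]
ee_rot: [3.141, 0.001, 1.609]
force: [-0.6, 0.7, -2.3]
width: 0.0173
```

Request:
drive_tool:
  moves:
    - [0,0,1.5,0,0,0,1]
    - [0,0,1.5,0,0,0,1]
    - [0,0,1.5,0,0,0,1]

```text
t: 22.55
eef_pos: [0.4434, -0.2852, 0.2405]
ee_rot: [-3.141, 0.0, 1.608]
force: [0.3, -0.4, -2.9]
width: 0.0173
```

Request:
drive_tool:
  moves:
    - [0,0,1,0,0,0,1]
    - [0,0,1,0,0,0,1]
    - [0,0,1,0,0,0,1]

```text
t: 22.92
eef_pos: [0.4434, -0.2852, 0.2401]
ee_rot: [-3.141, 0.001, 1.608]
force: [-3.0, 1.9, 6.7]
width: 0.0172
```

```bash
python3 - <<'E'
from h import *
where()
E
```

```text
t 22.925 lip [  11.7193 -237.4978    6.7097] world [ 0.5712 -0.2805  0.0067] up -0.029618402118734146 roll -0.02900353475552586 yaw 2.1401038177203984 F [-2.9637  1.852   6.6586] q [-0.199   0.2885 -0.5211  0.0009 -0.7616 -1.3351]
```

It is in contact with the cork (force up to +6.7 N), so I'm opening the fingers and retreating.

Request:
drive_tool:
  moves:
    - [0,0,-0.5,0,0,0,-1]
    - [0,0,-0.5,0,0,0,-1]
    - [0,0,-0.5,0,0,0,-1]
    - [0,0,-0.5,0,0,0,-1]
    - [0,0,-0.5,0,0,0,-1]
    - [0,0,-0.5,0,0,0,-1]
    - [0,0,-0.5,0,0,0,-1]
    - [0,0,-15,0,0,0,-1]
    - [0,0,-50,0,0,0,-1]
    - [0,0,-100,0,0,0,-1]
    - [0,0,-150,0,0,0,-1]
    - [0,0,-180,0,0,0,-1]

```text
t: 24.42
eef_pos: [0.4434, -0.2852, 0.4233]
ee_rot: [3.139, 0.002, 1.608]
force: [0.6, 0.0, 0.3]
width: 0.0874
```

Request:
drive_tool:
  moves:
    - [-20,-20,0,0,0,0,-1]
    - [-60,-50,0,0,0,0,-1]
    - [-70,-60,0,0,0,0,-1]
    - [-70,-60,0,0,0,0,-1]

```text
t: 24.92
eef_pos: [0.3855, -0.3577, 0.42]
ee_rot: [-3.141, 0.0, 1.606]
force: [-0.5, 0.2, 0.5]
width: 0.0877
```

```bash
python3 - <<'E'
from h import *
s,p,R=cur();print(s["t"],p,s["force"],s["width"])
f=grab_frame("top");a=grab_frame("side");P=cloud(f);Z=P[...,2];H,S,V=cv2.split(cv2.cvtColor(f["img"],cv2.COLOR_RGB2HSV))
t=cv2.resize(f["img"][60:280,80:400],(480,330),interpolation=3);j=cv2.resize(f["img"][190:260,95:180],(320,264),interpolation=3);sd=cv2.resize(a["img"][140:300,160:360],(413,330),interpolation=3)
top=np.hstack([t,np.pad(j,((0,66),(0,0),(0,0)))]);bot=np.pad(cv2.resize(a["img"][140:300,160:360],(337,270),interpolation=3),((0,0),(0,463),(0,0)))
cv2.imwrite("pics/end8.png",np.vstack([top,bot])[:,:,::-1])
c=np.zeros(H.shape,bool);c[165:265,305:380]=1
m=c&(S<60)&(Z>.004)&(Z<.06)&(P[...,1]<-.2)
q=P[m];print("bowl floor z",np.median(q[q[:,2]<.015][:,2]))
w=c&(S<60)&(Z>.022)&(Z<.055);print("walls",cv2.minAreaRect((P[w][:,:2]*1000).astype(np.float32)))
m=np.zeros(H.shape,bool);m[185:260,95:180]=1;k=m&(Z>.083)&(Z<.1)&(H>95)&(H<125)&(S>60)
print("jar",cv2.minAreaRect((P[k][:,:2]*1000).astype(np.float32)))
wj=m&(S<70)&(V>90)&(Z>.01)&(Z<.07);print("white in jar px",wj.sum())
# white pieces in trough/bench
b=(Z>.012)&(Z<.05)&(S<70)&(V>90);n,l,st,ce=cv2.connectedComponentsWithStats(b.astype(np.uint8))
print([(ce[i].round(),st[i,4]) for i in range(1,n) if st[i,4]>15])
E
```

```text
24.925 [ 0.3855 -0.3577  0.42  ] [-0.5045  0.1819  0.4885] 0.08768783588339688
bowl floor z nan
walls ((0.0, 0.0), (0.0, 0.0), 0.0)
jar ((458.918701171875, 269.720703125), (133.15541076660156, 133.22665405273438), 89.42120361328125)
white in jar px 378
[(array([203.,  88.]), np.int32(271)), (array([ 44., 123.]), np.int32(890)), (array([138., 216.]), np.int32(251)), (array([126., 228.]), np.int32(115)), (array([212., 370.]), np.int32(36))]
  return _methods._mean(a, axis=axis, dtype=dtype,
  ret = ret.dtype.type(ret / rcount)
```

View pics/end8.png

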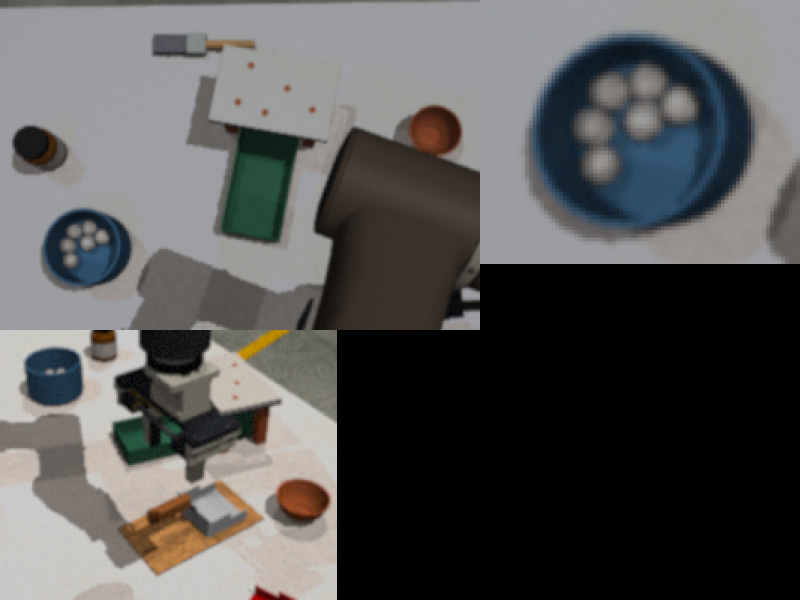

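All six pieces lie in the jar (top-right crop), which hasn't moved, and the scoop is upright and empty on the cork in the side view. The arm hid the scoop from the top camera, so I'll check flatness from the side and then hand in.

```bash
python3 - <<'E'
from h import *
f=grab_frame("side");Q=(cloud(f)-[.5262,-.2823,0])@Ro.from_euler("z",2.1,degrees=True).as_matrix()*1000
m=(abs(Q[...,1])<55)&(Q[...,0]>-145)&(Q[...,0]<50)&(Q[...,2]>-5)&(Q[...,2]<95);q=Q[m]
print(len(q))
for lo in range(-150,60,15):
    k=(q[:,0]>=lo)&(q[:,0]<lo+15)
    if k.sum()>5: print(lo,k.sum(),"max z",np.percentile(q[k,2],98).round(1),"y of z>15",np.percentile(q[k&(q[:,2]>15),1],[2,98]).round(1) if (k&(q[:,2]>15)).sum()>3 else "")
for lo in range(-30,45,15):
    k=(q[:,0]>=lo)&(q[:,0]<lo+15)&(abs(q[:,1])<35)&(q[:,2]<25);print("floor",lo,k.sum(),np.median(q[k,2]) if k.any() else "")
job_done();print("handed in")
E
```

```text
1776
-150 122 max z 79.3 y of z>15 [-11.5   4.2]
-135 188 max z 80.1 y of z>15 [-11.3   4.7]
-120 166 max z 79.9 y of z>15 [-12.2   6. ]
-105 152 max z 79.5 y of z>15 [-12.3   4.8]
-90 147 max z 79.8 y of z>15 [-11.8   4.4]
-75 143 max z 80.0 y of z>15 [-11.6   5.2]
-60 221 max z 61.4 y of z>15 [-49.   17.6]
-45 73 max z 45.8 y of z>15 [-50.7  45.9]
-30 62 max z 39.6 y of z>15 [-50.5  45.3]
-15 136 max z 38.2 y of z>15 [-50.4  45.4]
0 116 max z 34.4 y of z>15 [-49.8  45.2]
15 115 max z 27.0 y of z>15 [-50.7  44.7]
30 115 max z 27.1 y of z>15 [-51.3  44. ]
45 20 max z 8.5 y of z>15 
floor -30 10 7.538022709508166
floor -15 60 7.6231850468452675
floor 0 59 7.342449627455268
floor 15 62 7.183958706117049
floor 30 67 7.325043982640243
the job is handed in; nothing more can be done
handed in
```

The job is done and handed in at about 25 s of robot time. I took all six pieces out of the trough in one scoop and tipped them into the blue mill jar. The empty scoop is back on the cork pad, and I let go of it.

**Last checks:**
- **Pieces:** all six show inside the jar. The visible part of the trough and the bench are clear.
- **Jar:** its rim centre is within about 1 mm of where it started.
- **Scoop:** it lies flat on the cork, with the handle level at 80 mm and the bowl floor at about 7.4 mm (about 8.5 mm expected). I centred it on the pad instead of copying its old spot, because there one bowl corner was right at the cork's edge.
- **Forces:** the highest I read was about 7 N, when setting the scoop down.

**What did not go as planned:**
- I began lifting before the fingers had fully closed, so they held the handle 12 mm higher than planned. It did not slip, and I corrected the later moves for it.
- The tilt up the ramp stopped slightly short (19° instead of 20°, about 11 mm too high), probably because a wrist joint was near its limit.
- In the final top view the arm hid the scoop, so I checked it from the side camera instead.

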